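Clamp the steriliser lid with one turn of the hand wheel

ROBOT

A 7-joint arm with a two-finger parallel gripper is mounted at the origin on the work surface. World frame = base frame: x ahead of the robot, y to its left, z up, the work surface at z = 0. Lengths are in mm, angles in rad, forces in N, time in s.
With the tool pointing down it reaches from about 350 to 775 mm from the base axis. Payload 3.1 kg.
Tool frame: the origin (TCP) lies at the very end of the fingers, on their centre line; the grasp point (between the pads) lies 19 mm behind it; z points along the fingers, y is the line along which they close (so a half turn about z gives the same grasp; the last joint's range is limited). The gripper opens to 85 mm and grips with 20 to 120 N. Pads are 22 mm wide; open, the fingers measure 114 mm over their backs; the gripper's body (76 mm by 85 mm) begins 54 mm behind the grasp point. The pads swing forward as they close: fully open they stand 13 mm farther back than shut.
Start: joints at [-1.155, 0.311, 0.014, 1.512, -0.004, 1.319, -0.027], TCP at [243.063, 493.394, 231.304] pointing down, gripper open.
Joint ranges: [-2.7, 2.7], [-0.3, 1.91], [-1.27, 1.3], [0.12, 2.57], [-1.44, 4.58], [0.2, 2.03], [-3.05, 3.05]. Speed limits (rad/s): [2.79, 2.79, 3.14, 3.14, 3.14, 3.14, 3.14].

INTERFACE

Orientations are given as a rotation vector (axis times angle).
In Python, from workcell import * gives the robot as it stands.
- The arm moves only by the shell command python3 -m crank 'ROWS' [OPENING] [FORCE]. ROWS is text: rows parted by semicolons, each of 6 numbers parted by spaces: the shift along the tool's x, y, z in m, then the turn, a rotation vector about the tool's x, y, z in degrees. In form: x y z rx ry rz; .... A call has 1 to 5 rows; each row shifts and turns the commanded pose from where the row before left it, along the tool's axes as they then stand; what a row does not reach is not made up. A row lasts 1/10 s, in which the tool goes at most 50 mm and 8.59 degrees, less where a joint would pass 70% of its speed; a pose out of reach is approached as far as the arm can. A call with a gripper value outside its range is refused whole. OPENING is the opening, from 0 (shut) to 1 (fully open), set as the call begins (- or left out, the last holds). The fingers move at their own pace and stop on an object; FORCE is the grip in N (left out, the last holds). Time passes only in rows, so rows that do not move let the fingers close. It gives the time, the measured TCP pose, the force, the opening and the grip force at its end, in the units of the state.
- state(): the state, without advancing time (a new reading comes with each control period).
- grab_frame(name): name is "scene" or "top" or "wrist"; returns a dict with "image" (420x560x3 uint8, blue, green, red), "camera_matrix" (3x3 intrinsics, pixels), "T" (4x4, takes a point from camera to world coordinates). Camera axes: x right, y up, looking along -z (the intrinsics and any distortion apply to the point x, -y, -z); pixel columns grow to the right and rows downward; lengths in mm; the calibration is good to about 2 mm. A picture is of the moment at which its call begins. There is no depth.
- finish_job(): hands the job in; it is judged then, once.
The state is a dict: "time_s": time; "joint_positions": joint angles; "joint_velocities": joint speeds; "joint_efforts": joint torques, N m; "tcp_pos": TCP position; "tcp_rot": TCP orientation; "contact_force": force on the tool from outside, world axes, zero at the start; "ft_torque": the same for the moment, N m; "finger_gap": finger opening in mm; "finger_force": force on a finger pad.
Only numpy, scipy, OpenCV 4.12 (cv2) and the standard library are available. Lean on these libraries where they do the work, as an engineer would, in place of code of your own. Each camera call takes 0.05 s, during which the arm holds its last target. There are 200 camera calls.

TASK

Clamp the lid of the bench steriliser: push its red hand wheel round clockwise (seen from above) by the black upright handle, through exactly one full turn, so that the handle comes round to the yellow pointer again and stays there, and do not overrun. Only push the handle gently with the fingers, without gripping it, and leave the bottle, the beaker and the sample box where they stand.

Things in the scene. Friction and masses are not known exactly. Their poses are not given: they have to be found in the camera images.
- wheel (a joint): turning angle of the hand wheel, rad. 0: the handle stands in line with the yellow pointer (it starts there, within 0.05). It grows as the wheel turns clockwise seen from above and keeps counting; 6.28 is one full turn. The wheel is free to run on past one turn (to about 8.2), with no stop or click there; it has steady friction (about 4 N at the handle) and stays where it is left.
- wheel_center (a point): centre of the hand wheel, on its upright axis, at mid-thickness of the rim. The wheel lies level, about 162 mm above the bench: red ring of 70 mm mean radius made of 14 mm round bar, three 12 mm spokes and a steel hub 36 mm across, 18 mm high. Above the ring and hub there is nothing but the handle. Wheel and steriliser do not move sideways.
- handle: black upright handle standing on the wheel rim at the end of the spoke with a white stripe, 70 mm from the axis: a round peg 22 mm across (straight part), 48 mm tall, a sleeve that spins freely about its own upright pin. Origin at the centre of its foot, 6 mm above the wheel centre's level (so its top is 54 mm above that level, its foot 1 mm below the top of the ring), z up; its own yaw means nothing.
- handle_mid (a point): centre of the black handle, half-way up (30 mm above the wheel centre's level)
- mark (a point): top of the fixed yellow pointer at the edge of the steriliser's lid, 107 mm from the wheel axis and 8 mm below the wheel centre's level. It is 30 mm long radially, 12 mm wide, and may lie in any direction from the axis. The handle is home when it lies on the line from the wheel axis to the pointer.
- bottle: amber bottle, loose, 60 mm across, 140 mm tall, origin under its centre; leave it alone
- beaker: open glass beaker, loose, 70 mm across, 90 mm tall, origin under its centre; leave it alone
- sample_box: yellow sample box with a white lid, loose, 104 x 74 mm, 54 mm tall, origin under its centre; leave it alone
- steriliser: the fixed steriliser: aluminium drum 216 mm across at the lid, 115 mm tall, with a dark yoke bar over the lid up to 140 mm (236 mm long, 30 mm wide) that carries the wheel. Origin under its centre on the bench, x towards the yellow pointer.
Things that resemble listed ones, but are neither listed nor needed, are in the scene too. Of the things like the steriliser, leave any that is orange; of the rest the larger one is meant.

How it is judged (in metres and radians):
On the way, in this order (a step that is already met when the one before it is completed fails the run):
1. the fingers push the handle through the first half of the turn (value of joint wheel between 0.5 and 2.9 rad and contact force between the fingers and handle above 0.3 N), for 0.05 s.
2. the fingers push the handle through the second half of the turn (value of joint wheel between 3.3 and 6 rad and contact force between the fingers and handle above 0.3 N), for 0.05 s.
At the end, for the whole second after the job is handed in: The wheel has turned clockwise once and rests with the handle at the yellow pointer: wheel angle 6.283 within 0.2 rad (about 14 mm at the handle). Bottle, beaker and sample box stand upright (within 0.15 rad) within 30 mm of where they began (value of joint wheel between 6.083 and 6.483 rad and velocity of joint wheel between -0.05 and 0.05 rad/s and distance of each of bottle, beaker, sample_box from where it was at the start of the episode below 0.03 m and angle between each of bottle, beaker, sample_box's own z axis and vertical below 0.15 rad); the robot touches nothing.
It fails at once if the wheel is overrun by more than 0.4 rad past one turn (value of joint wheel above 6.683 rad).
It fails at once if the wheel is turned the wrong way by more than 0.4 rad (value of joint wheel below -0.4 rad).
It fails at once if the handle is gripped or forced (more than 35 N of finger force on it) (contact force between the fingers and handle above 35 N).
It fails at once if a bystander is lifted, carried, shoved (30 mm) or tipped over (distance of any of bottle, beaker, sample_box from where it was at the start of the episode above 0.03 m or angle between any of bottle, beaker, sample_box's own z axis and vertical above 0.5 rad).
It also fails if it takes over 64 s, if anything falls off the work surface, if the arm or the gripper's body presses on something with over 40 N, if the wrist force passes 120 N, or if a joint passes its speed limit or range.

## Working session

There is one attempt and no reset: what is moved stays moved. The work goes in short steps, Python scripts to look and compute and a shell command to move; the robot and the scene stay as the last step left them, time stands still between calls to the robot, and variables do not carry over. Pictures are saved under pics/ and viewed, at most 10 in all, crops included, and the job is handed in when it is done.

```bash
mkdir -p pics; python3 - <<'E'
from workcell import *
import cv2,numpy as np
s=state();print(s)
for n in("scene","top"):
    f=grab_frame(n);cv2.imwrite(f"pics/{n}0.png",f["image"]);print(n,f["camera_matrix"],f["T"],[k for k in f])
E
```

```text
{'time_s': 0.0, 'joint_positions': array([-1.15470384,  0.31171878,  0.01400344,  1.51310364, -0.00439575,
        1.31919754, -0.02723366]), 'joint_velocities': array([ 0.00161039, -0.00106997,  0.0013874 ,  0.0014696 , -0.00117111,
        0.00097795, -0.00023375]), 'joint_efforts': array([-8.46714443e-05, -3.79921103e+01,  1.45807704e-01, -2.30587918e+01,
        1.21657021e-02,  1.35537583e-02, -2.82710039e-05]), 'tcp_pos': array([242.7479542 , 492.69479004, 230.20608297]), 'tcp_rot': array([-0.71268471, -3.05923222,  0.00369988]), 'contact_force': array([ 0.44757207, -0.15174313,  0.55180512]), 'ft_torque': array([ 0.05504014, -0.00549347, -0.00759869]), 'finger_force': 0.0, 'finger_gap': 85.25626888371652}
scene [[473.51290299   0.         272.08708383]
 [  0.         473.51290299 209.05802101]
 [  0.           0.           1.        ]] [[-1.91897634e-01 -8.27660892e-01  5.27401883e-01  1.16180915e+03]
 [ 9.81402300e-01 -1.59103591e-01  1.07403786e-01  1.27898953e+02]
 [-4.98237968e-03  5.38203953e-01  8.42799906e-01  1.10246282e+03]
 [ 0.00000000e+00  0.00000000e+00  0.00000000e+00  1.00000000e+00]] ['image', 'camera_matrix', 'T']
top [[436.73123489   0.         280.62700481]
 [  0.         436.73123489 206.92369611]
 [  0.           0.           1.        ]] [[ 1.71197689e-03  9.93235277e-01 -1.16106646e-01  4.68340734e+02]
 [-9.99713618e-01  4.47132542e-03  2.35093478e-02  8.22358378e+00]
 [ 2.38694642e-02  1.16033148e-01  9.92958487e-01  1.08189494e+03]
 [ 0.00000000e+00  0.00000000e+00  0.00000000e+00  1.00000000e+00]] ['image', 'camera_matrix', 'T']
```

View pics/scene0.png

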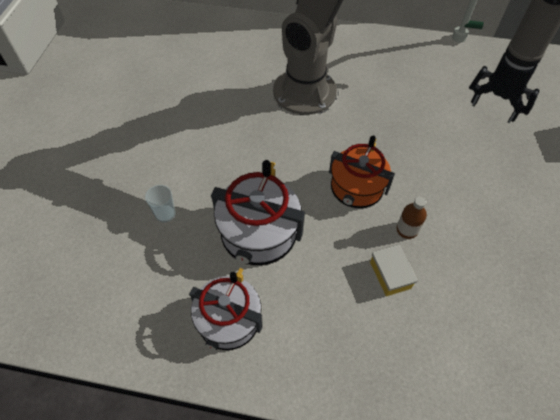

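View pics/top0.png

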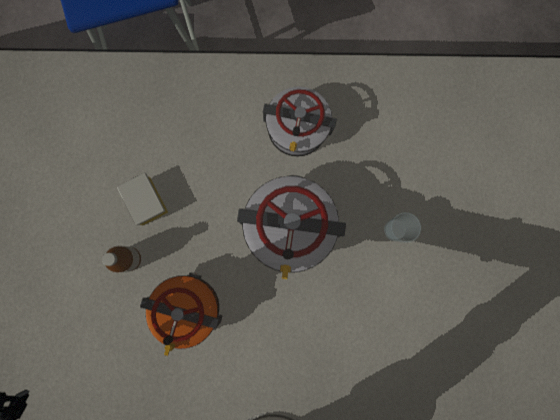

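The candidates in the top view are the large aluminium steriliser at (292,221), the small aluminium one at (300,112) and the orange one at (178,315). By the description it is the large one at (292,221). Its pointer is at (286,270), on the robot's side. The box is at (140,198), the bottle at (120,258) and the beaker at (403,228).

```bash
cat > h.py <<'E'
from workcell import *
import cv2,numpy as np
def ray(f,uv,z):
    K,T=f["camera_matrix"],f["T"]
    d=np.linalg.inv(K)@[uv[0],uv[1],1]; d=T[:3,:3]@(d*[1,-1,-1]); o=T[:3,3]
    return o+d*(z-o[2])/d[2]
def proj(f,p):
    T=f["T"];c=T[:3,:3].T@(np.asarray(p,float)-T[:3,3]);v=f["camera_matrix"]@(c*[1,-1,-1]);return v[:2]/v[2]
def blobs(m,amin=8):
    n,l,s,c=cv2.connectedComponentsWithStats(m.astype(np.uint8));return [(s[i,4],c[i].round(1)) for i in range(1,n) if s[i,4]>=amin]
E
python3 - <<'E'
from h import *
boxes={"top":(225,160,360,290),"scene":(200,150,310,270)}
for n in boxes:
    f=grab_frame(n);im=f["image"];x0,y0,x1,y1=boxes[n]
    hsv=cv2.cvtColor(im,cv2.COLOR_BGR2HSV).astype(int);H,S,V=hsv[...,0],hsv[...,1],hsv[...,2]
    roi=np.zeros(H.shape,bool);roi[y0:y1,x0:x1]=1
    red=((H<6)|(H>172))&(S>150)&(V>60)&roi
    p=cv2.convexHull(np.argwhere(red)[:,::-1].astype(np.int32))
    pts=np.array([ray(f,q,162)[:2] for q in p[:,0]]).astype(np.float32)
    c,r=cv2.minEnclosingCircle(pts);e=cv2.fitEllipse(pts)
    print(n,"red circle",c,r,"ell",e)
    yel=(H>17)&(H<32)&(S>140)&(V>100)&roi
    for a,b in blobs(yel):print(" yellow",a,b,ray(f,b,154)[:2])
    blk=(V<40)&roi
    for a,b in blobs(blk):print(" black",a,b,ray(f,b,192)[:2])
    cv2.imwrite(f"pics/{n}_crop.png",cv2.resize(im[y0:y1,x0:x1],None,fx=4,fy=4,interpolation=cv2.INTER_CUBIC))
E
```

```text
top red circle (548.0235595703125, -35.73527908325195) 74.67079162597656 ell ((549.1857299804688, -35.248046875), (140.35931396484375, 147.92347717285156), 15.934316635131836)
 black 19 [271.5 216.6] [552.38209875   5.79703331]
 black 211 [310.4 225.1] [535.23819871 -73.82676268]
 black 30 [272.9 224. ] [537.22017915   2.87625649]
 black 181 [335.9 228.3] [ 528.85925719 -126.07409992]
 black 86 [287.7 253.5] [477.38032574 -27.35362429]
scene red circle (549.121337890625, -33.69639205932617) 74.95051574707031 ell ((548.7467041015625, -33.47201156616211), (146.7036895751953, 148.95574951171875), 173.22451782226562)
 black 117 [266.3 168.5] [480.71221425 -24.13346407]
 black 155 [218.2 194.7] [ 576.82496734 -118.93787214]
 black 57 [236.8 195.3] [570.30009599 -76.00217412]
 black 100 [251.1 206.5] [594.31714906 -36.65686317]
 black 53 [273.8 206.4] [584.23865345  14.33816241]
 black 124 [295.8 226.5] [627.34898033  72.61346689]
 black 219 [251.7 255.9] [717.4013009   -8.20780323]
```

View pics/top_crop.png

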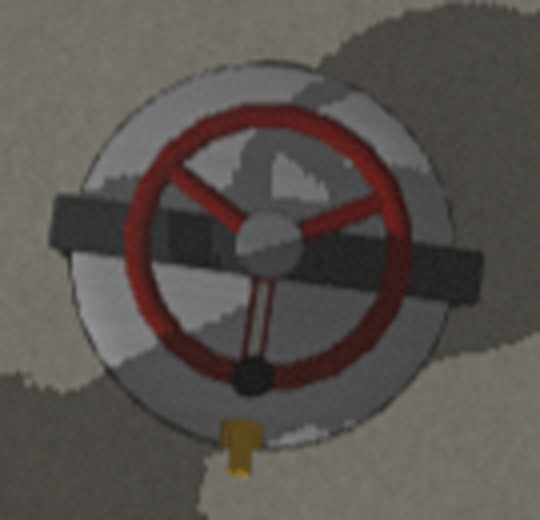

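The crop confirms the choice: the large aluminium wheel with its black handle at (288,254), beside the yellow pointer at (286,270). The wheel centre is about (548.5,-34.5) and the handle about (479,-26). I'll lift, shut the fingers and turn the tool square to the world.

```bash
python3 -m crank '0 0 -0.008 0 0 8;0 0 -0.008 0 0 8;0 0 -0.008 0 0 8;0 0 -0.008 0 0 8;0 0 -0.008 0 0 8' 0 20; python3 -m crank '0 0 0 0 0 8;0 0 0 0 0 8;0 0 0 0 0 7.7;0 0 0 0 0 0;0 0 0 0 0 0'
python3 - <<'E'
from h import *
from scipy.spatial.transform import Rotation as R
s=state();print(R.from_rotvec(s["tcp_rot"]).as_matrix().round(3),s["tcp_pos"],s["joint_positions"],s["finger_gap"])
f=grab_frame("top");im=f["image"];hsv=cv2.cvtColor(im,cv2.COLOR_BGR2HSV).astype(int)
m=(hsv[...,0]>15)&(hsv[...,0]<35)&(hsv[...,1]>120);m[:260]=0;m[285:]=0;m[:,:270]=0;m[:,310:]=0
for a,b in blobs(m):
    p=ray(f,b,154);print(a,b,p, np.degrees(np.arctan2(p[1]+34.5,p[0]-548.5)))
E
```

```text
time_s: 0.7
tcp_pos: [242.9, 493.2, 271.3]
tcp_rot: [1.724, 2.626, -0.001]
contact_force: [-0.6, 0.3, 0.3]
finger_gap: 12.3
finger_force: 0.0
time_s: 1.2
tcp_pos: [242.9, 493.3, 271.1]
tcp_rot: [2.217, 2.226, -0.001]
contact_force: [0.2, -0.9, -0.6]
finger_gap: -0.2
finger_force: 0.0
[[-0.004  1.    -0.   ]
 [ 1.     0.004 -0.   ]
 [-0.    -0.    -1.   ]] [242.91947341 493.31043256 271.08021741] [-1.28170363  0.29354212  0.18245932  1.44256026 -0.05315025  1.41079029
 -1.09417134] -0.2362054038220864
101 [284.8 270.9] [441.34642291 -22.76053591 154.        ] 173.74776034784432
```

The tool is square: tool x is world y and tool y is world x. Next I cross over to behind the handle.

```bash
python3 -m crank '-0.04 0.0175 0 0 0 0;-0.04 0.0175 0 0 0 0;-0.04 0.0175 0 0 0 0;-0.04 0.0175 0 0 0 0;-0.04 0.0175 0 0 0 0' ; python3 -m crank '-0.04 0.0175 0 0 0 0;-0.04 0.0175 0 0 0 0;-0.04 0.0175 0 0 0 0;-0.04 0.0175 0 0 0 0;-0.04 0.0175 0 0 0 0';python3 -m crank '-0.04 0.0175 0 0 0 0;-0.04 0.0175 0 0 0 0;-0.04 0.0175 0 0 0 0;-0.035 0.0145 0 0 0 0;0 0 0 0 0 0'
```

```text
time_s: 1.75
tcp_pos: [331.4, 291.8, 271.4]
tcp_rot: [-2.218, -2.225, -0.001]
contact_force: [1.1, -0.4, 0.8]
finger_gap: 0.1
finger_force: 0.0
time_s: 2.25
tcp_pos: [419.0, 91.9, 271.6]
tcp_rot: [2.218, 2.225, 0.002]
contact_force: [0.9, 0.6, -0.6]
finger_gap: -0.1
finger_force: 0.0
time_s: 2.75
tcp_pos: [486.3, -68.6, 271.7]
tcp_rot: [2.227, 2.209, -0.004]
contact_force: [-0.1, -0.3, -0.3]
finger_gap: -0.3
finger_force: 0.0
```

```bash
python3 - <<'E'
from h import *
f=grab_frame("wrist");im=f["image"].copy();s=state();print(s["tcp_pos"])
for p,c in(((548.5,-34.5,162),(0,255,0)),((479,-26,216),(255,0,255)),(tuple(s["tcp_pos"]),(255,255,0)),((485,-66,180),(0,255,255))):
    q=proj(f,p);print(p,q);cv2.circle(im,tuple(int(round(v)) for v in q),4,c,1)
cv2.imwrite("pics/wrist1.png",im)
E
```

```text
[485.90458779 -64.83642974 271.39824165]
(548.5, -34.5, 162) [358.30602253 166.84815203]
(479, -26, 216) [264.51356585 168.92866189]
(np.float64(485.9045877894442), np.float64(-64.83642974272713), np.float64(271.3982416512747)) [276.43421224 270.09578163]
(485, -66, 180) [275.38724696 213.98616309]
```

View pics/wrist1.png

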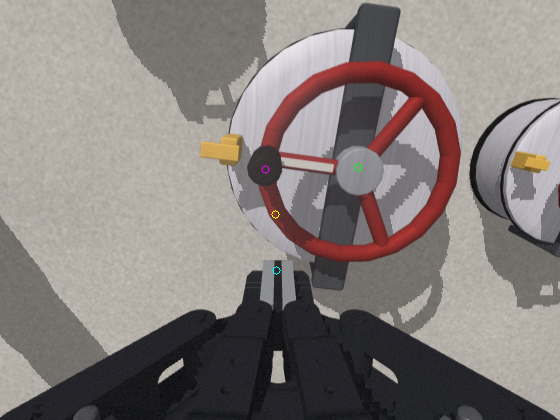

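The projected points fall on the handle top (264,168) and the hub (358,168), so the estimates hold. Now I descend behind the handle and print the circle increments.

```bash
python3 -m crank '0 0 0.018 0 0 0;0 0 0.018 0 0 0;0 0 0.018 0 0 0;0 0 0.018 0 0 0;0 0 0.018 0 0 0'
cat > plan.py <<'E'
import sys
from h import *
# plan.py start_phi step,step,... : rows (tool x = world y, tool y = world x), mm rounded to 0.1, from the actual TCP
a=float(sys.argv[1]);c=np.array([548.5,-34.5]);p=state()["tcp_pos"][:2];d=p-c
print("tcp",state()["tcp_pos"].round(1),"phi",np.degrees(np.arctan2(d[1],d[0])).round(1),"r",np.hypot(*d).round(1),"F",state()["contact_force"].round(1))
p=c+70*np.array([np.cos(np.radians(a)),np.sin(np.radians(a))])
for i,s in enumerate(sys.argv[2].split(",")):
    a-=float(s);q=c+70*np.array([np.cos(np.radians(a)),np.sin(np.radians(a))]);e=q-p;p=p+e.round(1)
    print(f"{e[1]/1000:.4f} {e[0]/1000:.4f} 0 0 0 0",end=";" if i%5<4 else "   phi %.0f\n"%a)
E
python3 plan.py 205 2,2,2,2,2,2,2,2,3,4,5,6,7,7,7,7,7,7,7,7
```

```text
time_s: 3.3
tcp_pos: [485.6, -59.2, 180.5]
tcp_rot: [-2.214, -2.227, -0.001]
contact_force: [0.7, -0.1, 0.1]
finger_gap: 0.4
finger_force: 0.0
tcp [485.6 -59.2 180.5] phi -158.6 r 67.6 F [ 0.7 -0.1  0.1]
0.0022 -0.0010 0 0 0 0;0.0023 -0.0009 0 0 0 0;0.0023 -0.0008 0 0 0 0;0.0023 -0.0008 0 0 0 0;0.0024 -0.0007 0 0 0 0   phi 195
0.0023 -0.0006 0 0 0 0;0.0024 -0.0005 0 0 0 0;0.0024 -0.0004 0 0 0 0;0.0037 -0.0005 0 0 0 0;0.0048 -0.0003 0 0 0 0   phi 182
0.0061 0.0000 0 0 0 0;0.0073 0.0008 0 0 0 0;0.0084 0.0019 0 0 0 0;0.0080 0.0028 0 0 0 0;0.0077 0.0038 0 0 0 0   phi 150
0.0071 0.0047 0 0 0 0;0.0065 0.0056 0 0 0 0;0.0058 0.0063 0 0 0 0;0.0049 0.0069 0 0 0 0;0.0041 0.0076 0 0 0 0   phi 115
```

```bash
python3 -m crank '0.0023 -0.0020 0 0 0 0;0.0023 -0.0020 0 0 0 0;0.0023 -0.0010 0 0 0 0;0.0023 -0.0005 0 0 0 0;0.0023 -0.0005 0 0 0 0'; python3 -m crank '0.0023 -0.0005 0 0 0 0;0.0023 -0.0005 0 0 0 0;0.0024 -0.0004 0 0 0 0;0.0030 -0.0003 0 0 0 0;0.0030 -0.0002 0 0 0 0'
python3 - <<'E'
from h import *
f=grab_frame("top");im=f["image"];cv2.imwrite("pics/t2.png",cv2.resize(im[150:310,200:380],None,fx=4,fy=4))
E
python3 plan.py 184 3,4,5,6,6,7,7,7,7,7,7,7,7,7,7
```

```text
time_s: 3.8
tcp_pos: [480.3, -49.4, 182.1]
tcp_rot: [2.219, 2.223, 0.002]
contact_force: [-0.8, -0.9, -0.1]
finger_gap: -0.0
finger_force: 0.8
time_s: 4.3
tcp_pos: [478.1, -37.3, 181.7]
tcp_rot: [2.22, 2.221, 0.0]
contact_force: [0.6, -3.6, 3.5]
finger_gap: -0.2
finger_force: 2.3
tcp [478.2 -36.2 181.6] phi -178.6 r 70.3 F [ 0.9 -3.8  3. ]
0.0037 -0.0002 0 0 0 0;0.0048 0.0001 0 0 0 0;0.0061 0.0006 0 0 0 0;0.0072 0.0014 0 0 0 0;0.0070 0.0022 0 0 0 0   phi 160
0.0079 0.0034 0 0 0 0;0.0073 0.0043 0 0 0 0;0.0068 0.0052 0 0 0 0;0.0061 0.0060 0 0 0 0;0.0053 0.0067 0 0 0 0   phi 125
0.0045 0.0073 0 0 0 0;0.0035 0.0077 0 0 0 0;0.0026 0.0082 0 0 0 0;0.0016 0.0084 0 0 0 0;0.0005 0.0085 0 0 0 0   phi 90
```

View pics/t2.png

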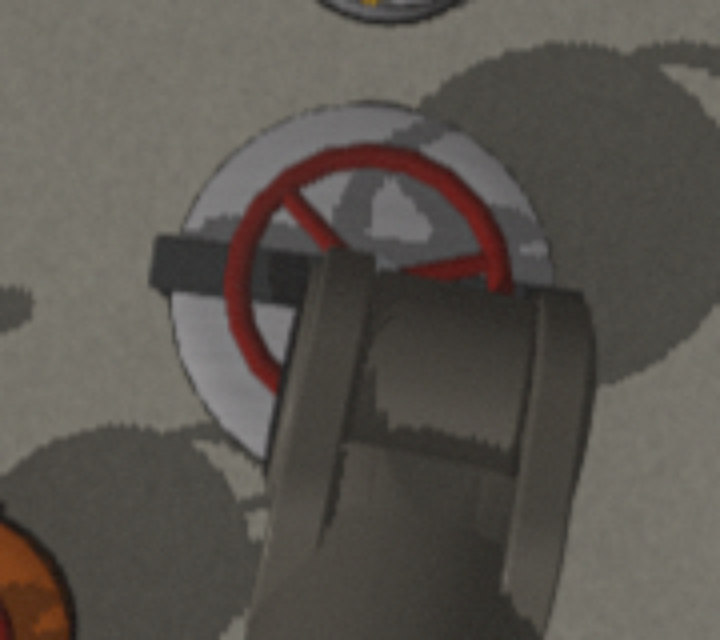

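The top view is hidden by the arm, but the wrist force of -3.8 N shows steady contact with the handle. I'll keep pushing along the circle.

```bash
python3 -m crank '0.0037 0 0 0 0 0;0.0048 0.0003 0 0 0 0;0.0061 0.0008 0 0 0 0;0.0072 0.0016 0 0 0 0;0.0070 0.0024 0 0 0 0'; python3 -m crank '0.0079 0.0034 0 0 0 0;0.0073 0.0043 0 0 0 0;0.0068 0.0052 0 0 0 0;0.0061 0.0060 0 0 0 0;0.0053 0.0067 0 0 0 0'
python3 - <<'E'
from h import *
f=grab_frame("wrist");cv2.imwrite("pics/w3.png",f["image"])
E
python3 plan.py 123 7,7,7,7,7,7,7,7,7,7,7,7,7,7,7
```

```text
time_s: 4.85
tcp_pos: [481.4, -7.6, 180.8]
tcp_rot: [-2.218, -2.221, 0.004]
contact_force: [-0.8, -5.3, 3.5]
finger_gap: -0.1
finger_force: 2.8
time_s: 5.35
tcp_pos: [507.2, 28.0, 180.4]
tcp_rot: [-2.215, -2.222, 0.002]
contact_force: [-5.6, 0.1, 2.7]
finger_gap: -0.1
finger_force: 2.4
tcp [509.   29.1 180.4] phi 121.9 r 74.9 F [-2.1  1.6 -0.6]
0.0042 0.0074 0 0 0 0;0.0033 0.0079 0 0 0 0;0.0023 0.0083 0 0 0 0;0.0012 0.0084 0 0 0 0;0.0003 0.0086 0 0 0 0   phi 88
-0.0009 0.0085 0 0 0 0;-0.0018 0.0083 0 0 0 0;-0.0029 0.0081 0 0 0 0;-0.0038 0.0076 0 0 0 0;-0.0047 0.0072 0 0 0 0   phi 53
-0.0056 0.0065 0 0 0 0;-0.0063 0.0057 0 0 0 0;-0.0069 0.0050 0 0 0 0;-0.0075 0.0041 0 0 0 0;-0.0080 0.0031 0 0 0 0   phi 18
```

View pics/w3.png

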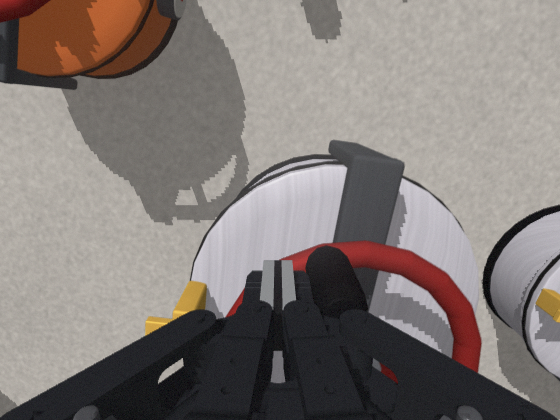

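The handle is at (330,275), just ahead of the fingers at (277,265), and is being pushed well. I'm a few mm outside the circle, so I'll trim inwards and continue.

```bash
python3 -m crank '0.0025 0.0074 0 0 0 0;0.0020 0.0080 0 0 0 0;0.0012 0.0083 0 0 0 0;0.0003 0.0084 0 0 0 0;-0.0003 0.0086 0 0 0 0'; python3 -m crank '-0.0009 0.0085 0 0 0 0;-0.0018 0.0083 0 0 0 0;-0.0029 0.0081 0 0 0 0;-0.0038 0.0076 0 0 0 0;-0.0047 0.0072 0 0 0 0'
python3 plan.py 53 7,7,7,7,7,7,7,7,7,7,7,7,7,7,7
```

```text
time_s: 5.9
tcp_pos: [548.2, 32.0, 180.3]
tcp_rot: [-2.217, -2.221, 0.003]
contact_force: [-5.5, -1.0, 1.1]
finger_gap: -0.1
finger_force: 2.8
time_s: 6.4
tcp_pos: [589.7, 20.2, 180.4]
tcp_rot: [-2.215, -2.224, -0.004]
contact_force: [-1.5, 4.7, -1.9]
finger_gap: 0.0
finger_force: 2.4
tcp [589.7  20.2 180.4] phi 53.0 r 68.4 F [-1.5  4.7 -1.9]
-0.0056 0.0065 0 0 0 0;-0.0063 0.0058 0 0 0 0;-0.0069 0.0049 0 0 0 0;-0.0075 0.0041 0 0 0 0;-0.0080 0.0031 0 0 0 0   phi 18
-0.0082 0.0022 0 0 0 0;-0.0085 0.0011 0 0 0 0;-0.0086 0.0001 0 0 0 0;-0.0085 -0.0010 0 0 0 0;-0.0083 -0.0020 0 0 0 0   phi -17
-0.0080 -0.0030 0 0 0 0;-0.0076 -0.0039 0 0 0 0;-0.0070 -0.0049 0 0 0 0;-0.0064 -0.0056 0 0 0 0;-0.0057 -0.0064 0 0 0 0   phi -52
```

```bash
python3 -m crank '-0.0056 0.0068 0 0 0 0;-0.0063 0.0060 0 0 0 0;-0.0069 0.0050 0 0 0 0;-0.0075 0.0041 0 0 0 0;-0.0080 0.0031 0 0 0 0'; python3 -m crank '-0.0082 0.0022 0 0 0 0;-0.0085 0.0011 0 0 0 0;-0.0086 0.0001 0 0 0 0;-0.0085 -0.0010 0 0 0 0;-0.0083 -0.0020 0 0 0 0'
python3 plan.py -17 7,7,7,7,7,7,7,7,7,7,7,7,7,7,7
```

```text
time_s: 6.9
tcp_pos: [614.8, -16.3, 180.7]
tcp_rot: [-2.218, -2.224, -0.002]
contact_force: [0.0, 4.9, -3.3]
finger_gap: -0.3
finger_force: 2.4
time_s: 7.4
tcp_pos: [615.5, -59.2, 181.1]
tcp_rot: [2.219, 2.223, 0.003]
contact_force: [1.9, 4.3, -4.2]
finger_gap: 0.0
finger_force: 2.5
tcp [615.5 -59.2 181.1] phi -20.2 r 71.4 F [ 1.9  4.3 -4.2]
-0.0080 -0.0030 0 0 0 0;-0.0076 -0.0039 0 0 0 0;-0.0070 -0.0049 0 0 0 0;-0.0064 -0.0056 0 0 0 0;-0.0057 -0.0064 0 0 0 0   phi -52
-0.0048 -0.0071 0 0 0 0;-0.0040 -0.0076 0 0 0 0;-0.0030 -0.0080 0 0 0 0;-0.0020 -0.0083 0 0 0 0;-0.0009 -0.0085 0 0 0 0   phi -87
0.0000 -0.0085 0 0 0 0;0.0012 -0.0085 0 0 0 0;0.0021 -0.0083 0 0 0 0;0.0031 -0.0079 0 0 0 0;0.0041 -0.0075 0 0 0 0   phi -122
```

```bash
python3 -m crank '-0.0078 -0.0034 0 0 0 0;-0.0074 -0.0042 0 0 0 0;-0.0069 -0.0050 0 0 0 0;-0.0063 -0.0056 0 0 0 0;-0.0056 -0.0064 0 0 0 0'; python3 -m crank '-0.0048 -0.0071 0 0 0 0;-0.0040 -0.0076 0 0 0 0;-0.0030 -0.0080 0 0 0 0;-0.0020 -0.0083 0 0 0 0;-0.0009 -0.0085 0 0 0 0'
python3 plan.py -90 7,7,7,7,5,4,4,4,4,4,3,3,3,3,3
```

```text
time_s: 7.9
tcp_pos: [591.9, -94.6, 182.0]
tcp_rot: [2.216, 2.219, 0.004]
contact_force: [4.5, 3.3, -3.2]
finger_gap: -0.1
finger_force: 2.3
time_s: 8.4
tcp_pos: [550.9, -109.5, 182.3]
tcp_rot: [2.219, 2.219, 0.002]
contact_force: [5.7, -0.1, -1.0]
finger_gap: 0.1
finger_force: 2.6
tcp [ 550.9 -109.5  182.3] phi -88.2 r 75.0 F [ 5.7 -0.1 -1. ]
0.0005 -0.0085 0 0 0 0;0.0016 -0.0084 0 0 0 0;0.0025 -0.0082 0 0 0 0;0.0036 -0.0078 0 0 0 0;0.0031 -0.0052 0 0 0 0   phi -123
0.0028 -0.0040 0 0 0 0;0.0031 -0.0038 0 0 0 0;0.0033 -0.0036 0 0 0 0;0.0036 -0.0033 0 0 0 0;0.0038 -0.0031 0 0 0 0   phi -143
0.0030 -0.0021 0 0 0 0;0.0030 -0.0020 0 0 0 0;0.0032 -0.0018 0 0 0 0;0.0033 -0.0016 0 0 0 0;0.0034 -0.0015 0 0 0 0   phi -158
```

```bash
python3 -m crank '0.0013 -0.0085 0 0 0 0;0.0024 -0.0084 0 0 0 0;0.0033 -0.0080 0 0 0 0;0.0042 -0.0074 0 0 0 0;0.0037 -0.0050 0 0 0 0'; python3 -m crank '0.0032 -0.0038 0 0 0 0;0.0033 -0.0036 0 0 0 0;0.0035 -0.0034 0 0 0 0;0.0020 -0.0018 0 0 0 0;0 0 0 0 0 0'
python3 plan.py -138 3,3,3,3,3,3,3,3,3,2
python3 - <<'E'
from h import *
f=grab_frame("wrist");im=f["image"].copy()
for p in((441.3,-22.8,154),(548.5,-34.5,162),(478.8,-27.0,216)):
    q=proj(f,p);print(p,q);cv2.circle(im,tuple(int(round(v)) for v in q),4,(0,255,0),1)
cv2.imwrite("pics/w4.png",im)
E
```

```text
time_s: 8.9
tcp_pos: [512.3, -95.8, 182.2]
tcp_rot: [2.22, 2.218, -0.002]
contact_force: [2.7, -3.4, -0.1]
finger_gap: -0.3
finger_force: 2.3
time_s: 9.4
tcp_pos: [499.8, -80.5, 181.3]
tcp_rot: [-2.218, -2.223, 0.001]
contact_force: [0.2, -2.4, 2.6]
finger_gap: 0.1
finger_force: 1.4
tcp [499.8 -80.5 181.3] phi -136.6 r 67.0 F [ 0.2 -2.4  2.6]
0.0028 -0.0024 0 0 0 0;0.0029 -0.0022 0 0 0 0;0.0030 -0.0021 0 0 0 0;0.0031 -0.0019 0 0 0 0;0.0033 -0.0018 0 0 0 0   phi -153
0.0033 -0.0015 0 0 0 0;0.0034 -0.0014 0 0 0 0;0.0034 -0.0013 0 0 0 0;0.0035 -0.0010 0 0 0 0;0.0024 -0.0006 0 0 0 0   phi -167
(441.3, -22.8, 154) [162.35682335 148.75310965]
(548.5, -34.5, 162) [376.48368137 175.21641333]
(478.8, -27.0, 216) [214.61767781 182.83644602]
```

View pics/w4.png

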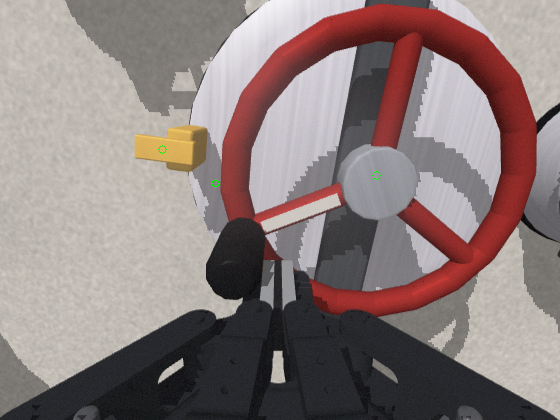

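The handle is at (235,255), ahead and to the left of the fingers, and the pointer is at (165,148). I'll check the remaining angle from the white stripe.

```bash
cat > ang.py <<'E'
from h import *
f=grab_frame("wrist");im=f["image"];c=np.array([548.5,-34.5])
hsv=cv2.cvtColor(im,cv2.COLOR_BGR2HSV).astype(int)
w=(hsv[...,1]<45)&(hsv[...,2]>120)
red=((hsv[...,0]<6)|(hsv[...,0]>172))&(hsv[...,1]>120)
pts=[]
n,l,s,cc=cv2.connectedComponentsWithStats(w.astype(np.uint8))
for i in range(1,n):
    if 80<s[i,4]<3000:
        m=l==i;r=cv2.dilate(m.astype(np.uint8),np.ones((7,7)))&~m
        if (red&(r>0)).sum()/r.sum()<0.4: continue
        q=np.argwhere(m)[:,::-1];P=np.array([ray(f,v,168)[:2] for v in q])
        d=P.mean(0)-c;u=np.linalg.svd(P-P.mean(0),full_matrices=0)[2][0];u*=np.sign(u@d)
        print(s[i,4],cc[i].round(),"centre",P.mean(0).round(1),"r",np.hypot(*d).round(1),"ang(centre)",np.degrees(np.arctan2(d[1],d[0])).round(1),"ang(axis)",np.degrees(np.arctan2(u[1],u[0])).round(1),"(home 173.7)")
E
python3 ang.py
```

```text
971 [301. 213.] centre [510.9 -52.2] r 41.5 ang(centre) -154.8 ang(axis) -158.3 (home 173.7)
```

```bash
python3 -m crank '0.0025 -0.0014 0 0 0 0;0.0030 -0.0018 0 0 0 0;0.0030 -0.0018 0 0 0 0;0.0030 -0.0018 0 0 0 0;0.0030 -0.0018 0 0 0 0'; python3 -m crank '0.0030 -0.0018 0 0 0 0;0.0030 -0.0015 0 0 0 0;0.0020 -0.001 0 0 0 0;0 0 0 0 0 0;0 0 0 0 0 0'
python3 ang.py; python3 plan.py -160 2,2
```

```text
time_s: 10.0
tcp_pos: [492.5, -66.2, 181.1]
tcp_rot: [2.219, 2.222, 0.002]
contact_force: [4.5, -4.0, -1.5]
finger_gap: 0.2
finger_force: 2.7
time_s: 10.5
tcp_pos: [486.7, -57.9, 181.0]
tcp_rot: [-2.218, -2.222, 0.001]
contact_force: [-0.4, -2.4, 0.3]
finger_gap: 0.1
finger_force: 1.0
1229 [441. 127.] centre [560.6  11.2] r 47.3 ang(centre) 75.2 ang(axis) 70.4 (home 173.7)
590 [555. 184.] centre [619.5 -15. ] r 73.6 ang(centre) 15.3 ang(axis) 104.6 (home 173.7)
927 [321. 227.] centre [508.3 -36.8] r 40.2 ang(centre) -176.8 ang(axis) 178.8 (home 173.7)
tcp [486.7 -57.9 181. ] phi -159.2 r 66.1 F [-0.4 -1.9 -0.3]
0.0023 -0.0008 0 0 0 0;0.0023 -0.0007 0 0 0 0;
```

The stripe and the contact geometry agree on about -179°. Some 7.4° remain, which is about 9 mm.

```bash
python3 -m crank '0.0025 -0.0004 0 0 0 0;0.0025 -0.0004 0 0 0 0;0.0025 -0.0002 0 0 0 0;0.0015 0 0 0 0 0;0 0 0 0 0 0'; python3 -m crank '0 0 0 0 0 0;0 0 0 0 0 0'
python3 ang.py
```

```text
time_s: 11.05
tcp_pos: [486.2, -49.2, 181.1]
tcp_rot: [-2.219, -2.223, 0.0]
contact_force: [0.7, -2.8, -2.3]
finger_gap: -0.0
finger_force: 1.5
time_s: 11.25
tcp_pos: [486.2, -49.1, 181.1]
tcp_rot: [-2.219, -2.223, -0.0]
contact_force: [0.2, -3.1, -2.0]
finger_gap: 0.2
finger_force: 1.2
2085 [442. 152.] centre [562.6   8.7] r 45.4 ang(centre) 71.9 ang(axis) 66.3 (home 173.7)
876 [554. 191.] centre [619.3  -9.9] r 75.0 ang(centre) 19.2 ang(axis) 105.2 (home 173.7)
894 [323. 234.] centre [508.8 -31.7] r 39.8 ang(centre) 176.0 ang(axis) 171.5 (home 173.7)
```

The stripe now reads about 173.7°, which is home. I'll back off, rise clear and check.

```bash
python3 -m crank '-0.003 0 0 0 0 0;-0.006 0 0 0 0 0;-0.008 0 0 0 0 0;0 0 -0.01 0 0 0;0 0 -0.03 0 0 0'; python3 -m crank '-0.01 0 -0.03 0 0 0;-0.02 0 -0.03 0 0 0;-0.02 0 -0.02 0 0 0;0 0 0 0 0 0;0 0 0 0 0 0'
python3 ang.py; python3 - <<'E'
from h import *
f=grab_frame("wrist");im=f["image"].copy()
for p in((441.3,-22.8,154),(548.5,-34.5,162),(478.9,-26.9,216)):
    q=proj(f,p);cv2.circle(im,tuple(int(round(v)) for v in q),4,(0,255,0),1)
cv2.imwrite("pics/w5.png",im)
cv2.imwrite("pics/s5.png",grab_frame("scene")["image"])
E
```

```text
time_s: 11.8
tcp_pos: [484.3, -66.5, 220.0]
tcp_rot: [-2.218, -2.218, 0.006]
contact_force: [-0.1, 0.1, -0.8]
finger_gap: -0.4
finger_force: 0.0
time_s: 12.3
tcp_pos: [486.6, -116.5, 301.6]
tcp_rot: [-2.221, -2.222, -0.002]
contact_force: [0.0, 1.2, -0.8]
finger_gap: 0.1
finger_force: 0.0
2781 [314.  62.] centre [514.6  -5.2] r 44.9 ang(centre) 139.1 ang(axis) 52.7 (home 173.7)
363 [387.  41.] centre [569.2   9.9] r 49.0 ang(centre) 65.0 ang(axis) 67.2 (home 173.7)
1647 [411.  80.] centre [590.1 -17.5] r 44.9 ang(centre) 22.3 ang(axis) -52.8 (home 173.7)
```

View pics/w5.png

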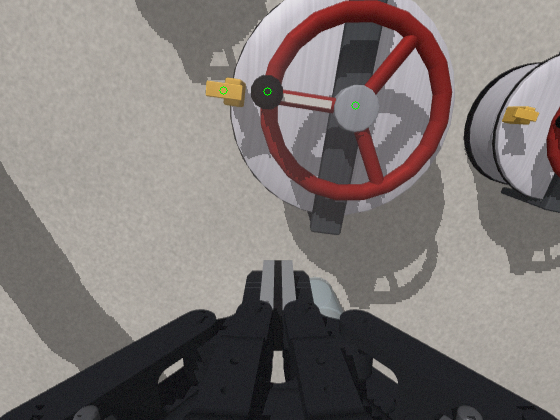

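View pics/s5.png

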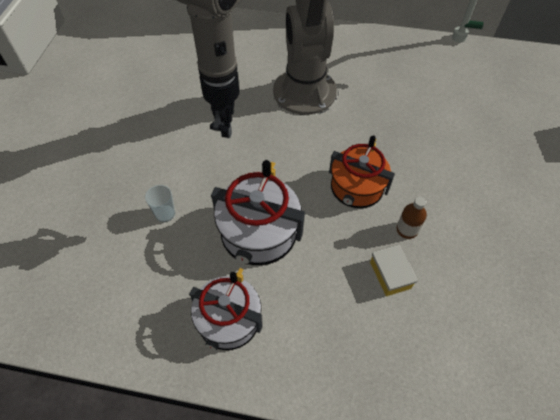

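The handle top at (267,91) sits on its predicted home mark, in line with the pointer (223,90) and the hub (356,105). In the scene view the bottle, beaker and box are where they started, and the gripper is clear of everything.

```bash
python3 -c "
from workcell import *
print(finish_job())"
```

```text
the job is handed in; nothing more can be done
None
```

I pushed the wheel clockwise through one full turn and handed the job in; the last camera check showed the handle in line with the yellow pointer, the bottle, beaker and box where they began, and the robot clear of everything (no verdict was returned).

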